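# Index the tattoo machine tuning stand to its next stop

## Robot

A 6-joint arm with a two-finger parallel gripper is mounted at the origin on the work surface. World frame = base frame: x ahead of the robot, y to its left, z up, the work surface at z = 0. Lengths are in mm, angles in rad, forces in N, time in s.
With the tool pointing down it reaches from about 275 to 750 mm from the base axis. Payload 10.2 kg.
Tool frame: the origin (TCP) lies midway between the tips of the shut fingers; the grasp point (between the pads) lies 19 mm behind it; z points along the fingers, y is the direction in which the jaws open and shut (so a half turn about z gives the same grasp; the last joint's range is limited). The gripper opens to 85 mm and grips with 20 to 120 N. Pads are 22 mm wide; open, the fingers measure 114 mm over their backs; the gripper's body (76 mm by 85 mm) begins 54 mm behind the grasp point. The pads swing forward as they close: fully open they stand 13 mm farther back than shut.
Start: joints at [1.086, 0.313, 1.498, -0, 1.331, -0.223], TCP at [135.893, 507.113, 201.594] pointing down, gripper open.
Joint ranges: [-2.94, 2.94], [-0.97, 2.17], [0.19, 2.56], [-1.23, 4.37], [0.02, 3.11], [-2.88, 2.88]. Speed limits (rad/s): [2.39, 2.39, 3.01, 3.14, 3.14, 3.14].

## Interface

Orientations are given as a unit quaternion [w, x, y, z].
In Python, from rig import ctrl gives the robot as it stands.
- The arm moves only by the tool carry_out, never from a script. Its argument "plan" is a list of rows, each a list of 3 entries, a list of its own where there are three numbers: the finger opening in mm, from 0 to 85.4, then the shift along the tool's x, y, z in mm, then the turn, a rotation vector about the tool's x, y, z in units of 6 degrees (1.0 is 6 degrees). In form: [[grip, [x, y, z], [ax, ay, az]], ...]. A call has 1 to 20 rows; each row shifts and turns the commanded pose from where the row before left it, along the tool's axes as they then stand; what a row does not reach is not made up. A row lasts 1/12 s, in which the tool goes at most 41.7 mm and 7.16 degrees, less where a joint would pass 70% of its speed; a pose out of reach is approached as far as the arm can. A call with a gripper value outside its range is refused whole. The fingers move at their own pace and stop on an object; "grip_force" is the grip in N (left out, the last holds). Time passes only in rows, so rows that do not move let the fingers close. It gives the time, the measured TCP pose, the force and the opening at its end, in the units of the state.
- ctrl.sense(): the state, without advancing time (a new reading comes with each control period).
- ctrl.capture(name): name is "scene" or "side" or "wrist"; returns a dict with "color" (400x640x3 uint8, blue, green, red), "range_z" (400x640 float32, mm along the optical axis (not along the pixel's ray), 0 where there is no reading), "fx", "fy", "cx", "cy" (pixels), "cam_to_world" (4x4, takes a point from camera to world coordinates); the wrist camera has in their place "tool_from_camera" (4x4, takes a point from camera to tool coordinates, whose origin is the TCP and whose axes are the flange's). Camera axes: x right, y up, looking along -z (the intrinsics and any distortion apply to the point x, -y, -z); pixel columns grow to the right and rows downward; lengths in mm; the calibration is good to about 2 mm. The wrist camera is an equidistant fisheye: a pixel r from the principal point sees the ray r / f radians off the axis. A picture is of the moment at which its call begins: read the wrist's pose just before it.
- ctrl.finish_job(): hands the job in, once; it reports no verdict.
The state is a dict: "time_s": time; "joints": joint angles; "dq": joint speeds; "tau": joint torques, N m; "eef_pos": TCP position; "ee_rot": TCP orientation; "force": force on the tool from outside, world axes, zero at the start; "wrist_torque": the same for the moment, N m; "grip_width": opening from 0.0 (shut) to 1.0 (fully open).
Only numpy, scipy, OpenCV 4.12 (cv2) and the standard library are available. Lean on these libraries where they do the work, as an engineer would, in place of code of your own. Each camera call takes 0.05 s, during which the arm holds its last target.

## Task

Turn the tuning stand, with the tattoo machine clamped on it, clockwise as seen from above from its home notch to the next notch, the one in the adjustable stop shoe: pull the spring index ring up, swing the swivel head round, and let the pin find the notch and drop fully home, so that the head is locked there. Feel for the notch and never force the pin against the rim or the side of a notch; leave the foot pedal, the spare coils and the brass screw where they are.

Things in the scene. Friction and masses are not known exactly. Their poses are not given: they have to be found in the camera images.
- stand: Tuning stand: fixed round dark iron base with four bolted lugs, 212 mm across, carrying a flat steel index rim 70 to 100 mm from the axis, top 24 mm above the bench. Origin on the vertical swivel axis at bench height; x points to the home notch, z up. Radial notches 10 mm wide in the rim: home, and 120 and 240 degrees clockwise of it seen from above.
- home_notch (a point): Middle of the home notch at the rim's top. From 31 to 74 degrees clockwise of it the rim is cut away to show the darker stop shoe, top 1 mm lower, which holds the next notch, radial, 10 mm wide. The shoe is clamped where the last user set it: its notch lies 40 to 65 degrees clockwise of home. It is not measured; it can be seen from above and felt by the pin.
- swivel (a joint): Angle of the swivel head, rad: 0 at the home notch, growing CLOCKWISE seen from above. It turns stiffly (about 2 N at the ring with the pin lifted, 3 to 6 N with the pin riding on the rim or shoe) and stays where it is left. In a notch the pin leaves it about 0.012 rad of play either way.
- tongue (a point): On the swivel head: top of its tongue under the index plunger, 38 mm above the bench, 85 mm from the axis. The head is a round aluminium plate 124 mm across; clamped on it is a coil tattoo machine (copper coils on a steel yoke, bronze spring deck, brass vise screw), within 62 mm of the axis and up to 106 mm above the bench. The tongue reaches 104 mm out.
- index_plunger (a joint): Lift of the spring index plunger, m: 0 with the pin fully home in a notch, 0.012 at its top stop. A spring pulls it down (6 N when home, 9 N at the top); it drops by itself when let go. With the pin's tip riding on the rim it reads 0.008, on the shoe 0.007; above 0.008 the pin is clear of the rim.
- ring_center (a point): Centre of the steel pull ring on the plunger, 86 mm above the bench when the pin is home, 85 mm from the swivel axis. It stands upright, rigid with the plunger: 36 mm outside, 20 mm inside, 8 mm thick bar. x points radially outwards, z up; its faces look along y, the direction of swing. Below it a barrel 22 mm wide ends 58 mm above the bench.
- index_pin: The plunger's pin, 8 mm in diameter, round tip, straight below the ring. Origin on its axis, at bench height when the pin is home; its tip is 16 mm above the origin, so 8 mm below the rim's top when home. More than 20 N on the pin, sideways or downwards, bruises the notches.
- foot_pedal: Bystander: steel foot pedal with black rubber tread, 115 x 80 x 45 mm; origin under its centre.
- spare_coils: Bystander: copper coil pair on an L-shaped steel yoke, 60 x 25 x 43 mm; origin under its centre.
- vise_screw: Bystander: brass thumb screw standing on its head, 20 mm across and 30 mm high; origin under its centre.

How it is judged:
By the outcome, as a careful person would: the job done as asked, in the order asked, and still so for the second after the job is handed in, with the robot touching nothing.
It also fails if it takes over 64 s, if anything falls off the work surface, if the arm or the gripper's body presses on something with over 40 N, if the wrist force passes 120 N, or if a joint passes its speed limit or range.

## Working session

There is one attempt and no reset: what is moved stays moved. The work goes in short steps, Python scripts to look and compute and a tool call to move; the robot and the scene stay as the last step left them, time stands still between calls to the robot, and variables do not carry over. Pictures are saved under pics/ and viewed, and the job is handed in when it is done.

Besides the shell and the picture viewer there is one more tool, called after "Call:" by a JSON object that holds its "name" and its "arguments". carry_out: Moves the arm, as the interface text tells. Its arguments: {"type":"object","properties":{"plan":{"type":"array"},"grip_force":{"type":"number"}},"required":["plan"]}

```bash
ls; mkdir -p pics; python3 - <<'E'
from rig import ctrl
import cv2,numpy as np
s=ctrl.sense();print(s)
for n in ["scene","side","wrist"]:
    c=ctrl.capture(n);cv2.imwrite(f"pics/{n}0.png",c["color"]);np.savez(f"{n}0.npz",**c)
    print(n,c["fx"],c["fy"],c["cx"],c["cy"],c.get("cam_to_world",c.get("tool_from_camera")).round(3).tolist(),c.keys())
E
```

```text
pics
{'time_s': 0.0, 'joints': array([ 1.08558400e+00,  3.13485377e-01,  1.49843391e+00, -4.93850098e-06,
        1.33098277e+00, -2.23405748e-01]), 'dq': array([-1.49340192e-04, -3.31132249e-04,  1.38577938e-06, -1.42299022e-03,
       -2.27451420e-04, -1.30268040e-04]), 'tau': array([ 1.77374888e-03, -4.12261069e+01, -2.59750199e+01, -8.67402218e-05,
        4.07206608e-03,  1.83318218e-05]), 'eef_pos': array([135.76158913, 506.84390936, 201.01818865]), 'ee_rot': array([-2.24893773e-04,  1.30529146e-01,  9.91444256e-01, -6.14865807e-04]), 'force': array([-0.1732938,  0.5264186,  0.4557386]), 'wrist_torque': array([-0.03505449, -0.02032178, -0.04325919]), 'grip_width': 0.9990999226313994}
scene 375.50984308452087 375.50984308452087 319.0164338493734 200.5106350448928 [[-0.693, -0.534, 0.485, 1075.552], [0.721, -0.501, 0.478, 418.445], [-0.012, 0.681, 0.733, 749.649], [0.0, 0.0, 0.0, 1.0]] dict_keys(['color', 'range_z', 'fx', 'fy', 'cx', 'cy', 'cam_to_world'])
side 398.6677928102165 398.6677928102165 316.0983613495067 196.0671123095267 [[0.71, 0.346, -0.613, 22.52], [-0.704, 0.356, -0.615, -587.949], [0.005, 0.868, 0.497, 558.359], [0.0, 0.0, 0.0, 1.0]] dict_keys(['color', 'range_z', 'fx', 'fy', 'cx', 'cy', 'cam_to_world'])
wrist 309.70691628693146 309.70691628693146 319.5869947369416 201.2544782772912 [[-0.0, 0.962, 0.272, 67.71], [1.0, 0.0, 0.0, -1.16], [0.0, 0.272, -0.962, -171.514], [0.0, 0.0, 0.0, 1.0]] dict_keys(['color', 'range_z', 'fx', 'fy', 'cx', 'cy', 'tool_from_camera'])
```

View pics/scene0.png

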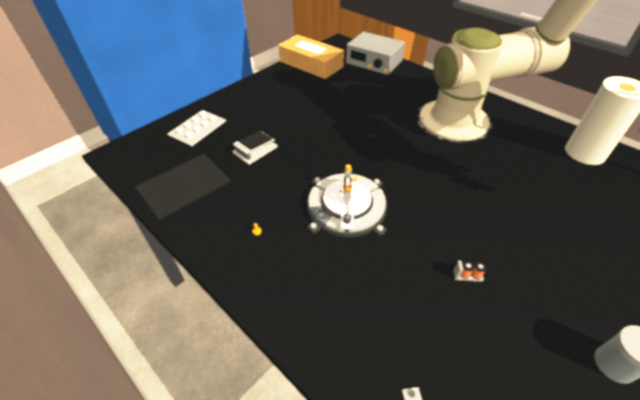

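View pics/side0.png

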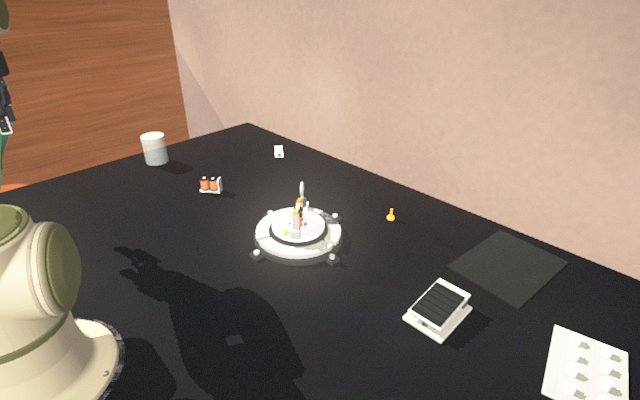

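View pics/wrist0.png

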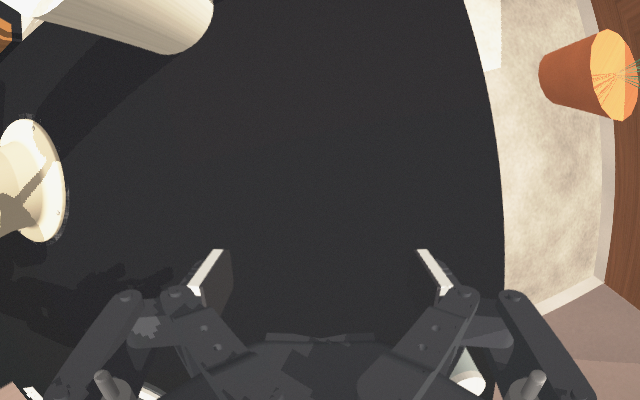

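The scene view shows the stand at about (347,203), and the side view shows it at about (298,232). The ring stands at about (302,188) in the side view.

```bash
cat >h.py <<'E'
import numpy as np,cv2
def load(n): return dict(np.load(n+".npz"))
def pt(c,u,v,z):
    d=np.array([(u-c["cx"])/c["fx"],-(v-c["cy"])/c["fy"],-1.]);T=c["cam_to_world"]
    d=T[:3,:3]@d;o=T[:3,3];return o+d*(z-o[2])/d[2]
def proj(c,P):
    T=c["cam_to_world"];p=(np.asarray(P)-T[:3,3])@T[:3,:3];return c["cx"]-c["fx"]*p[...,0]/p[...,2],c["cy"]+c["fy"]*p[...,1]/p[...,2]
def cloud(c):
    h,w=c["range_z"].shape;u,v=np.meshgrid(np.arange(w),np.arange(h));z=c["range_z"]
    P=np.stack([(u-c["cx"])/c["fx"]*z,-(v-c["cy"])/c["fy"]*z,-z],-1)
    return P@c["cam_to_world"][:3,:3].T+c["cam_to_world"][:3,3]
E
python3 - <<'E'
from h import *
for n,(x0,y0,x1,y1) in {"scene0":(290,150,410,250),"side0":(240,165,360,275)}.items():
    c=load(n);cr=c["color"][y0:y1,x0:x1];cv2.imwrite(f"pics/{n}c.png",cv2.resize(cr,None,fx=5,fy=5,interpolation=cv2.INTER_CUBIC))
    P=cloud(c);m=(c["range_z"]>0);mm=np.zeros_like(m);mm[y0:y1,x0:x1]=1
    k=m&mm&(P[...,2]>15)&(P[...,2]<31);q=P[k];print(n,k.sum(),q.min(0),q.max(0),q.mean(0))
    k=m&mm&(P[...,2]>75);q=P[k];print(q.round(0).tolist())
    for r in ((347,203),(257,230),(470,272)) if n=="scene0" else ((298,232),(391,217)): print(r,pt(c,*r,15))
E
```

```text
scene0 1963 [ 417.8266895  -124.85168795   15.02365325] [665.83031225 119.17828963  30.94564304] [554.68024636   8.60246327  22.88166322]
[[508.0, -38.0, 103.0], [507.0, -35.0, 103.0], [507.0, -32.0, 105.0], [513.0, -37.0, 103.0], [511.0, -35.0, 103.0], [510.0, -33.0, 104.0], [510.0, -30.0, 105.0], [508.0, -28.0, 105.0], [513.0, -37.0, 99.0], [513.0, -33.0, 102.0], [514.0, -29.0, 105.0], [510.0, -29.0, 102.0], [508.0, -27.0, 102.0], [513.0, -36.0, 97.0], [516.0, -31.0, 102.0], [513.0, -30.0, 101.0], [511.0, -29.0, 100.0], [510.0, -26.0, 101.0], [503.0, -28.0, 95.0], [514.0, -38.0, 93.0], [516.0, -34.0, 96.0], [514.0, -32.0, 96.0], [514.0, -29.0, 98.0], [511.0, -28.0, 96.0], [508.0, -27.0, 95.0], [504.0, -27.0, 93.0], [515.0, -37.0, 90.0], [514.0, -35.0, 91.0], [513.0, -33.0, 92.0], [514.0, -29.0, 95.0], [511.0, -27.0, 94.0], [509.0, -26.0, 93.0], [507.0, -25.0, 93.0], [515.0, -38.0, 86.0], [516.0, -34.0, 89.0], [514.0, -32.0, 89.0], [517.0, -26.0, 96.0], [511.0, -28.0, 90.0], [509.0, -26.0, 89.0], [505.0, -26.0, 87.0], [516.0, -37.0, 84.0], [516.0, -33.0, 87.0], [514.0, -32.0, 86.0],
[... 8961 characters left out ...]
[509.0, -45.0, 87.0], [512.0, -45.0, 86.0], [503.0, -31.0, 80.0], [503.0, -35.0, 82.0], [505.0, -36.0, 82.0], [507.0, -37.0, 81.0], [508.0, -40.0, 82.0], [510.0, -40.0, 82.0], [512.0, -41.0, 81.0], [511.0, -46.0, 84.0], [504.0, -31.0, 77.0], [505.0, -33.0, 78.0], [506.0, -35.0, 78.0], [508.0, -36.0, 78.0], [508.0, -40.0, 80.0], [510.0, -41.0, 79.0], [512.0, -42.0, 79.0], [514.0, -43.0, 78.0], [502.0, -33.0, 76.0], [504.0, -34.0, 76.0], [505.0, -36.0, 77.0], [507.0, -37.0, 76.0], [509.0, -38.0, 76.0], [510.0, -41.0, 77.0], [512.0, -42.0, 76.0], [512.0, -45.0, 77.0], [506.0, -42.0, 76.0]]
(298, 232) [541.87160245  -7.33314232  15.        ]
(391, 217) [ 753.8770649  -122.41013403   15.        ]
```

```bash
ls pics
```

```text
scene0.png
scene0c.png
side0.png
side0c.png
wrist0.png
```

View pics/scene0c.png

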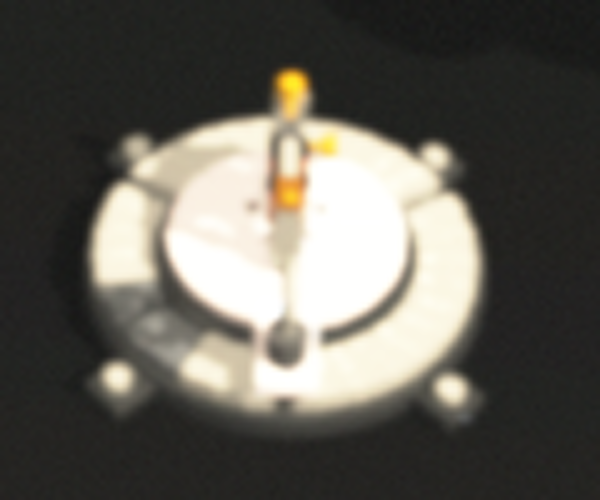

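View pics/side0c.png

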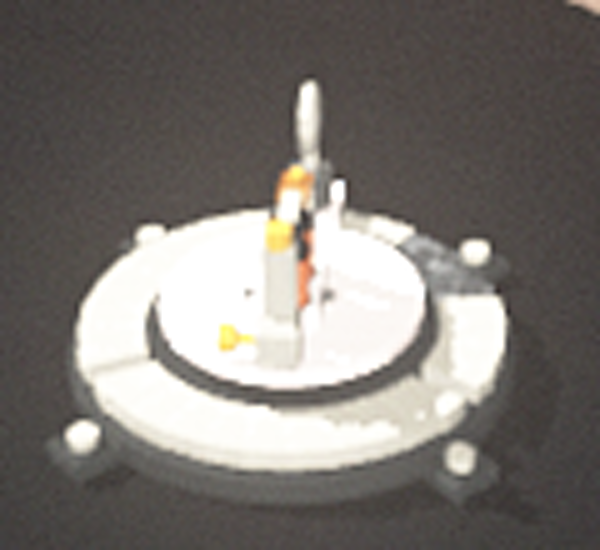

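The crops show the ring toward scene (607,50) in world terms, and the stand centre near (542,-6). The dark stop shoe lies on its clockwise side. I'll move above the ring with tool x pointing radially outward and look with the wrist camera.

Call:
{"name": "carry_out", "arguments": {"plan": [[85,[-28.7,-16,0],[0,0,0]],[85,[-28.7,-16,0],[0,0,0]],[85,[-28.7,-16,0],[0,0,0]],[85,[-28.7,-16,0],[0,0,0]],[85,[-28.7,-16,0],[0,0,0]],[85,[-28.7,-16,0],[0,0,0]],[85,[-28.7,-16,0],[0,0,0]],[85,[-28.7,-16,0],[0,0,0]],[85,[-28.7,-16,0],[0,0,0]],[85,[-28.7,-16,0],[0,0,0]],[85,[-28.7,-16,0],[0,0,0]],[85,[-28.7,-16,0],[0,0,0]],[85,[-28.7,-16,0],[0,0,0]],[85,[-28.7,-16,0],[0,0,0]],[85,[-28.7,-16,0],[0,0,0]],[85,[-28.7,-16,0],[0,0,0]],[85,[-28.7,-16,0],[0,0,0]],[85,[-28.7,-16,0],[0,0,0]],[85,[-28.7,-16,0],[0,0,0]],[85,[-28.7,-16,0],[0,0,0]]]}}

```text
time_s: 1.82
eef_pos: [608.4, 48.1, 201.3]
ee_rot: [-0.0, 0.131, 0.991, 0.0]
force: [1.0, 0.1, 0.1]
grip_width: 0.994
```

Call:
{"name": "carry_out", "arguments": {"plan": [[85,[0,0,0],[0,0,1.15]],[85,[0,0,0],[0,0,1.15]],[85,[0,0,0],[0,0,1.15]],[85,[0,0,0],[0,0,1.15]],[85,[0,0,0],[0,0,1.15]],[85,[0,0,0],[0,0,1.15]],[85,[0,0,0],[0,0,1.15]],[85,[0,0,0],[0,0,1.15]],[85,[0,0,0],[0,0,1.15]],[85,[0,0,0],[0,0,1.15]],[85,[0,0,0],[0,0,1.15]],[85,[0,0,0],[0,0,1.15]],[85,[0,0,0],[0,0,1.15]],[85,[0,0,0],[0,0,1.15]],[85,[0,0,0],[0,0,1.15]],[85,[0,0,0],[0,0,1.15]],[85,[0,0,0],[0,0,1.15]],[85,[0,0,0],[0,0,1.15]],[85,[0,0,0],[0,0,0]],[85,[0,0,0],[0,0,0]]]}}

```text
time_s: 3.48
eef_pos: [607.4, 49.5, 201.3]
ee_rot: [-0.0, 0.937, 0.35, -0.0]
force: [0.7, 0.2, -0.8]
grip_width: 0.996
```

```bash
python3 - <<'E'
from rig import ctrl
import cv2,numpy as np
s=ctrl.sense();print(s)
c=ctrl.capture("wrist");cv2.imwrite("pics/wrist1.png",c["color"]);np.savez("wrist1.npz",pos=s["eef_pos"],q=s["ee_rot"],**c)
E
```

```text
{'time_s': 3.4833, 'joints': array([-1.10732407e-01,  5.02966911e-01,  1.22178981e+00, -3.20009033e-05,
        1.41734752e+00,  7.44349595e-01]), 'dq': array([ 0.00193802,  0.00038113, -0.0028447 ,  0.00207199, -0.00020368,
       -0.02088056]), 'tau': array([-2.48418590e-03, -5.05181193e+01, -2.66734314e+01,  3.79351131e-04,
        1.96268331e-03,  4.29810220e-01]), 'eef_pos': array([607.42027158,  49.47023343, 201.34857825]), 'ee_rot': array([-1.01416166e-04,  9.36648652e-01,  3.50270234e-01, -2.35361550e-04]), 'force': array([ 0.67876803,  0.19141318, -0.80223462]), 'wrist_torque': array([-0.02980588,  0.02046483,  0.01292191]), 'grip_width': 0.9961339338222741}
```

View pics/wrist1.png

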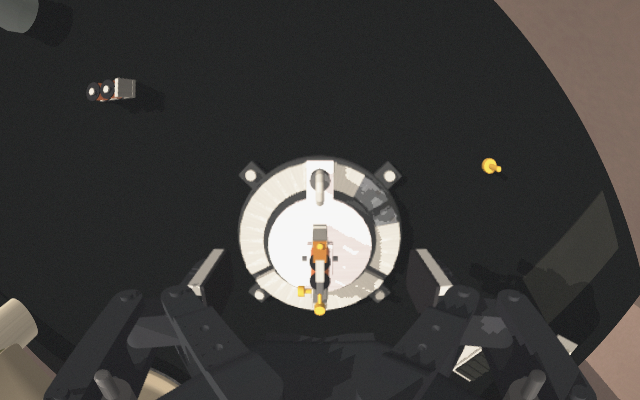

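The wrist view shows the ring at about (320,185), the tongue at (320,170) and the rim centre at about (320,235). The dark shoe is at (375,200), and the 120 and 240 degree notches are visible near (375,272) and (262,272).

```bash
cat >>h.py <<'E'
from scipy.spatial.transform import Rotation as R
def wpt(c,u,v,z):
    u=np.asarray(u,float);v=np.asarray(v,float)
    a=(u-c["cx"])/c["fx"];b=(v-c["cy"])/c["fy"];t=np.hypot(a,b);s=np.where(t>1e-9,np.sin(t)/np.maximum(t,1e-9),1)
    d=np.stack([a*s,-b*s,-np.cos(t)],-1)
    q=c["q"];Rt=R.from_quat([q[1],q[2],q[3],q[0]]).as_matrix();T=c["tool_from_camera"]
    o=c["pos"]+Rt@T[:3,3];d=d@(Rt@T[:3,:3]).T
    return o+d*((z-o[2])/d[...,2])[...,None]
E
python3 - <<'E'
from h import *
c=load("wrist1")
I=c["color"];x0,y0,x1,y1=235,145,405,320
cv2.imwrite("pics/w1c.png",cv2.resize(I[y0:y1,x0:x1],None,fx=3.4,fy=3.4,interpolation=cv2.INTER_CUBIC))
cr=I[150:250,320:405];cv2.imwrite("pics/w1d.png",cv2.resize(cr,None,fx=7,fy=6,interpolation=cv2.INTER_CUBIC))
# head plate circle: bright, z=?; rim outer edge by colour
g=I.min(2)
m=(g>120).astype(np.uint8)
m[:,:235]=0;m[:,405:]=0;m[:150]=0;m[315:]=0
cn=max(cv2.findContours(m,0,cv2.CHAIN_APPROX_NONE)[0],key=cv2.contourArea)[:,0,:]
h=cn
P=wpt(c,h[:,0],h[:,1],24.)[:,:2]
from scipy.optimize import least_squares
f=lambda p:np.hypot(*(P-p[:2]).T)-p[2]
r=least_squares(f,[542,-6,100],loss="soft_l1",f_scale=1.);print(r.x,np.median(abs(r.fun)),len(P))
E
```

```text
[534.57905162 -15.46918905  85.02317179] 14.651109801626674 773
```

View pics/w1c.png

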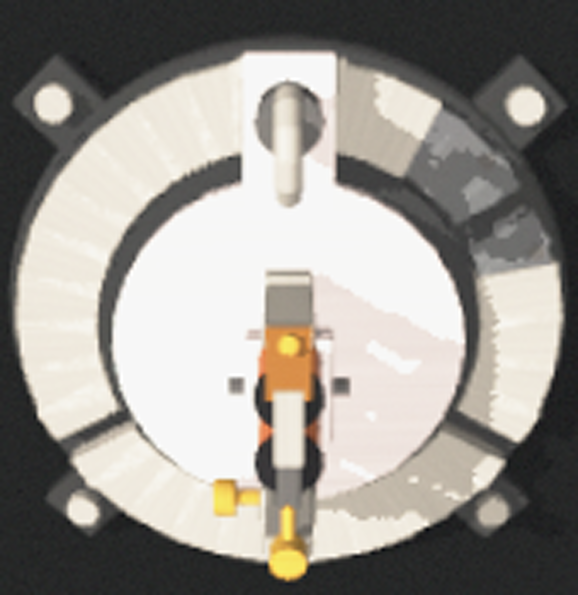

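View pics/w1d.png

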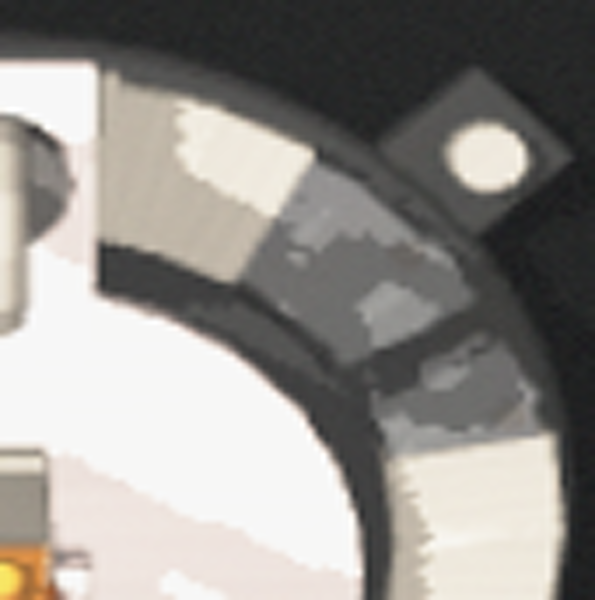

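```bash
python3 - <<'E'
from h import *
from scipy.optimize import least_squares
c=load("wrist1");I=c["color"]
m=(I.min(2)>90).astype(np.uint8);m[:, :235]=0;m[:,405:]=0;m[:150]=0;m[312:]=0
ct=np.concatenate(cv2.findContours(m,1,cv2.CHAIN_APPROX_NONE)[0])[:,0,:]
P=wpt(c,ct[:,0],ct[:,1],24.)[:,:2];p=np.array([542,-6.])
for tol in (10,6,4,3):
    k=abs(np.hypot(*(P-p).T)-99.5)<tol
    r=least_squares(lambda q:np.hypot(*(P[k]-q).T)-99.5,p,loss="soft_l1",f_scale=.7);p=r.x;print(p,k.sum(),np.median(abs(r.fun)))
ang=lambda q:np.degrees(np.arctan2(q[1]-p[1],q[0]-p[0]))
r_=lambda q:np.hypot(q[0]-p[0],q[1]-p[1])
def show(n,x,y,z,s=7,t=6,ox=320,oy=150):
    q=wpt(c,ox+x/s-.4,oy+y/t-.4,z);print(n,q.round(1),"ang",ang(q).round(2),"r",r_(q).round(1))
show("shoe notch inner",360,375,23);show("shoe notch outer",478,318,23);show("mid",420,347,23)
show("shoe start",280,215,24);show("shoe end",470,440,24)
w=lambda n,x,y,z:show(n,x,y,z,3.4,3.4,235,145)
w("240 inner",122,418,24);w("240 outer",65,447,24);w("120 inner",460,420,24);w("120 outer",515,452,24)
w("ring top",288,85,104);w("tongue L out",243,53,38);w("tongue R out",337,53,38);w("ring low inner end",288,205,86)
E
```

```text
[544.38672176  -5.99030065] 524 1.2707923556555443
[544.61782046  -5.92898069] 484 1.1889151859608162
[544.5763042   -6.06366703] 445 1.0875743545198304
[544.48555106  -6.15504118] 404 0.962717155730644
shoe notch inner [615.6 -27.1  23. ] ang -16.44 r 74.1
shoe notch outer [637.7 -34.5  23. ] ang -16.9 r 97.4
mid [626.7 -31.   23. ] ang -16.81 r 85.9
shoe start [630.5   5.9  24. ] ang 7.97 r 86.9
shoe end [618.5 -51.2  24. ] ang -31.34 r 86.6
240 inner [477.6  18.   24. ] ang 160.17 r 71.1
240 outer [452.2  26.7  24. ] ang 160.42 r 97.9
120 inner [560.6 -78.7  24. ] ang -77.48 r 74.3
120 outer [ 564.3 -105.5   24. ] ang -78.74 r 101.3
ring top [624.6  62.5 104. ] ang 40.59 r 105.6
tongue L out [614.1  72.7  38. ] ang 48.56 r 105.2
tongue R out [633.9  50.   38. ] ang 32.11 r 105.5
ring low inner end [596.1  37.8  86. ] ang 40.41 r 67.8
```

Home is at about 40.6° world azimuth and the shoe notch at about -16.8°, so the swing is about 57.4°, within the 40–65° expected. The swivel axis is at about (544.5,-6). Next I descend around the ring.

Call:
{"name": "carry_out", "arguments": {"plan": [[60,[0.5,1.0,13],[0,0,0]],[50,[0,0,13],[0,0,0]],[40,[0,0,13],[0,0,0]],[40,[0,0,13],[0,0,0]],[40,[0,0,13],[0,0,0]],[40,[0,0,13],[0,0,0]],[40,[0,0,13],[0,0,0]],[40,[0,0,0],[0,0,0]],[40,[0,0,0],[0,0,0]],[40,[0,0,0],[0,0,0]]]}}

```text
time_s: 4.37
eef_pos: [609.0, 49.0, 111.5]
ee_rot: [0.0, 0.937, 0.349, 0.001]
force: [-0.4, 0.0, 0.4]
grip_width: 0.471
```

```bash
cat >look.py <<'E'
import sys
from rig import ctrl
import cv2,numpy as np
n=sys.argv[1]
s=ctrl.sense()
print({k:np.round(s[k],3).tolist() for k in("time_s","eef_pos","ee_rot","force","wrist_torque","grip_width")})
c=ctrl.capture("wrist");np.savez(n+".npz",pos=s["eef_pos"],q=s["ee_rot"],**c)
cv2.imwrite(f"pics/{n}.png",cv2.resize(c["color"][100:340,200:440],None,fx=2.4,fy=2.4,interpolation=cv2.INTER_CUBIC))
if len(sys.argv)>2:
    k=ctrl.capture("side");np.savez(n+"s.npz",**k);cv2.imwrite(f"pics/{n}s.png",cv2.resize(k["color"][130:280,230:380],None,fx=4,fy=4,interpolation=cv2.INTER_CUBIC))
E
python3 look.py w2
```

```text
{'time_s': 4.367, 'eef_pos': [608.96, 48.993, 111.501], 'ee_rot': [0.0, 0.937, 0.349, 0.001], 'force': [-0.419, 0.048, 0.412], 'wrist_torque': [-0.02, -0.015, 0.017], 'grip_width': 0.471}
```

View pics/w2.png

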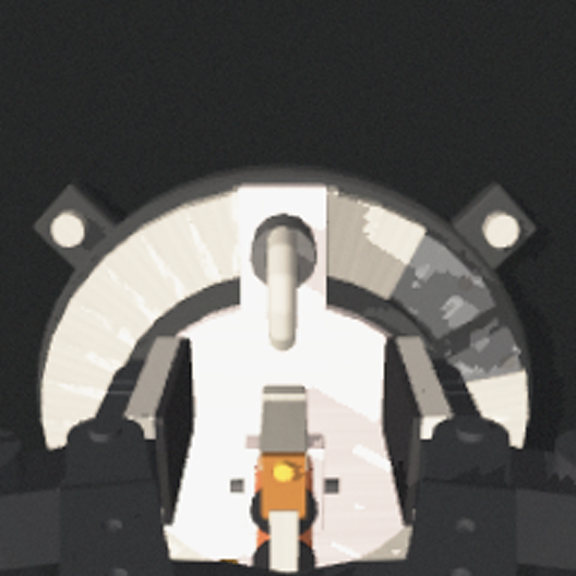

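The ring sits between the fingers and is well aligned. I'll measure its lateral offset before closing.

```bash
python3 - <<'E'
from h import *
for n,f in (("w2",1),("wrist1",1)):
    c=load(n);I=c["color"].astype(int)
    q=c["q"];Rt=R.from_quat([q[1],q[2],q[3],q[0]]).as_matrix()
    vs=range(206,242,5) if n=="w2" else range(174,204,4)
    for v in vs:
        row=I[v,295:345].min(1);print(n,v,''.join('%4d'%a for a in row[10:38]))
    for (u,v,z) in ([(317.9,245,86),(317.9,196,104)] if n=="w2" else [(319.7,205.3,86)]):
        print(((wpt(c,u,v,z)-c["pos"])@Rt).round(1))
E
```

```text
w2 206  131 130 131 130 132 117 163 213 217 217 217 212 208 197 181 162 140 120 109 103 117 119 125 129 129 126  98 200
w2 211  172 130 128 129 129 126 168 214 218 217 216 214 204 197 181 162 141 122 106  87  97  97  98  98  97 109 203 219
w2 216  247 246 239 168 136 133 180 221 230 233 232 231 228 220 201 183 157 135 114  88  99  98 130 178 213 222 221 222
w2 221  247 247 247 247 246 244 235 222 229 233 233 232 228 223 207 184 156 136 172 236 247 247 247 247 246 245 245 233
w2 226  247 247 246 247 246 245 235 222 228 232 232 232 228 221 206 184 157 134 176 236 247 247 247 247 247 246 246 246
w2 231  246 246 246 246 246 241 224 216 223 223 221 220 216 210 191 169 154 135 172 234 246 246 246 246 247 247 246 246
w2 236  246 246 246 246 246 246 242 215 222 222 222 219 217 209 190 170 152 137 181 238 246 246 246 246 246 247 246 246
w2 241  247 247 247 247 247 247 244 218 194 201 203 201 195 185 169 152 136 130 220 247 247 247 247 247 247 247 247 247
[-18.4   0.6  25.5]
[21.6  0.8  7.5]
wrist1 174  228 236 247 247 247 244 211 105 121 129 147 177 203 211 208 194 169 135 107 111 128 101  76
[... 208 characters left out ...]
 229 222 214 189 159 121  98 100  97 107 120 147 190 220 229
wrist1 186  223 233 247 247 247 239 185 128 126 128 173 217 234 238 232 222 199 163 127 100  96  96 100 149 201 222 223 226
wrist1 190  135 219 247 247 247 247 247 247 246 236 214 219 234 238 231 223 201 165 140 157 217 224 226 224 221 222 222 223
wrist1 194   81 211 247 247 247 247 247 246 246 247 236 224 223 222 221 210 184 158 165 220 247 247 247 247 246 242 242 230
wrist1 198  137 224 247 247 247 247 246 247 246 246 236 223 223 223 221 209 185 158 162 217 246 247 247 247 246 246 246 235
wrist1 202  246 246 247 247 247 247 247 247 247 247 244 221 189 181 173 160 146 136 191 244 247 247 247 247 247 247 247 247
[-16.6   1.8 115.4]
```

```bash
python3 - <<'E'
from h import *
c=load("w2");np.set_printoptions(suppress=True,precision=5)
print(c["tool_from_camera"],c["q"],c["cx"],c["fx"],c["pos"])
q=c["q"];Rt=R.from_quat([q[1],q[2],q[3],q[0]]).as_matrix();print(Rt)
for u in (311,317,323): print(((wpt(c,u,226,104)-c["pos"])@Rt).round(2))
for z in (86,104):print(((wpt(c,317,226,z)-c["pos"])@Rt).round(2))
# finger symmetric edges
I=c["color"].astype(int)
for v in (245,255):print(I[v,250:390].min(1).tolist())
E
```

```text
[[  -0.00033    0.96153    0.27471   69.44594]
 [   1.        -0.00003    0.00129    2.08099]
 [   0.00125    0.27471   -0.96153 -171.51292]
 [   0.         0.         0.         1.     ]] [0.00028 0.93706 0.34916 0.00054] 319.5869947369416 309.70691628693146 [608.96049  48.99252 111.50078]
[[ 0.75617  0.65437  0.00121]
 [ 0.65437 -0.75617 -0.00014]
 [ 0.00082  0.0009  -1.     ]]
[ 2.43 -3.46  7.5 ]
[2.43 0.24 7.5 ]
[2.43 3.94 7.51]
[-4.3   0.06 25.5 ]
[2.43 0.24 7.5 ]
[223, 222, 221, 221, 208, 157, 81, 83, 84, 83, 83, 85, 103, 138, 149, 149, 149, 150, 149, 148, 150, 150, 150, 110, 63, 47, 46, 36, 33, 100, 235, 247, 247, 247, 247, 247, 247, 247, 247, 247, 247, 247, 247, 247, 247, 247, 247, 247, 247, 247, 247, 247, 247, 247, 247, 247, 247, 247, 247, 247, 247, 247, 247, 246, 231, 201, 180, 168, 160, 152, 200, 238, 246, 247, 247, 247, 247, 247, 247, 247, 247, 247, 247, 247, 247, 247, 247, 247, 247, 247, 247, 247, 247, 247, 247, 247, 247, 247, 247, 247, 247, 246, 247, 246, 246, 246, 246, 246, 246, 241, 109, 52, 51, 50, 44, 73, 113, 150, 151, 151, 150, 150, 150, 151, 149, 150, 127, 90, 73, 80, 78, 66, 66, 64, 64, 65, 72, 78, 66, 67]
[50, 51, 54, 53, 53, 51, 52, 55, 100, 136, 150, 149, 150, 151, 149, 148, 150, 148, 149, 143, 66, 50, 47, 41, 36, 30, 31, 33, 30, 32, 218, 247, 246, 246, 246, 246, 246, 246, 246, 246, 246, 246, 246, 246, 247, 246, 246, 246, 246, 246, 246, 246, 246, 246, 246, 246, 246, 246, 246, 246, 246, 246, 246, 246, 246, 246, 246, 246, 246, 246, 246, 246, 246, 246, 246, 246, 246, 246, 246, 246, 246, 246, 246, 246, 246, 246, 246, 246, 246, 246, 246, 246, 246, 246, 246, 246, 246, 246, 246, 246, 246, 246, 246, 246, 246, 246, 246, 246, 246, 232, 47, 48, 48, 47, 53, 49, 51, 46, 47, 76, 136, 149, 149, 152, 147, 149, 150, 150, 149, 152, 138, 90, 39, 44, 39, 39, 42, 43, 43, 40]
```

The calibration offset drifts between captures, so I use the finger midline as the reference. The ring is about 1.5 mm to tool -y. I'll correct that, descend and close gently.

Call:
{"name": "carry_out", "arguments": {"plan": [[40,[0,-1.5,6],[0,0,0]],[40,[0,0,7],[0,0,0]],[40,[0,0,7],[0,0,0]],[40,[0,0,7],[0,0,0]],[35,[0,0,7],[0,0,0]],[30,[0,0,7],[0,0,0]],[24,[0,0,0],[0,0,0]],[18,[0,0,0],[0,0,0]],[14,[0,0,0],[0,0,0]],[14,[0,0,0],[0,0,0]],[14,[0,0,0],[0,0,0]],[14,[0,0,0],[0,0,0]]], "grip_force": 20}}

```text
time_s: 5.42
eef_pos: [607.7, 50.1, 69.9]
ee_rot: [0.0, 0.937, 0.349, 0.0]
force: [0.9, 0.3, -0.1]
grip_width: 0.166
```

```bash
python3 look.py w3 1
```

```text
{'time_s': 5.417, 'eef_pos': [607.73, 50.141, 69.917], 'ee_rot': [0.0, 0.937, 0.349, 0.0], 'force': [0.883, 0.271, -0.056], 'wrist_torque': [0.039, -0.032, 0.015], 'grip_width': 0.166}
```

View pics/w3.png

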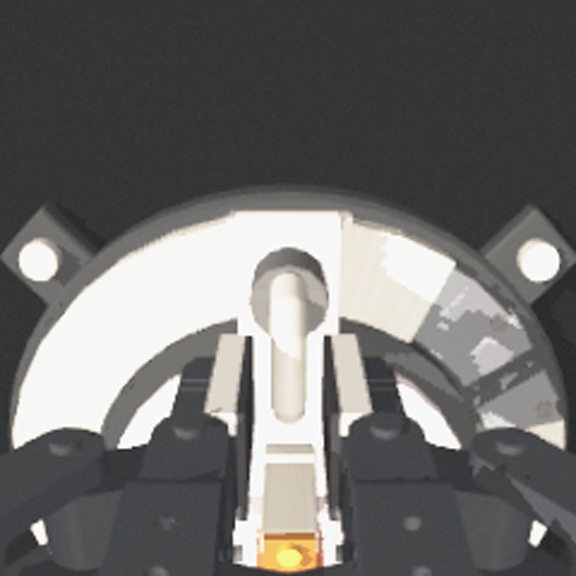

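View pics/w3s.png

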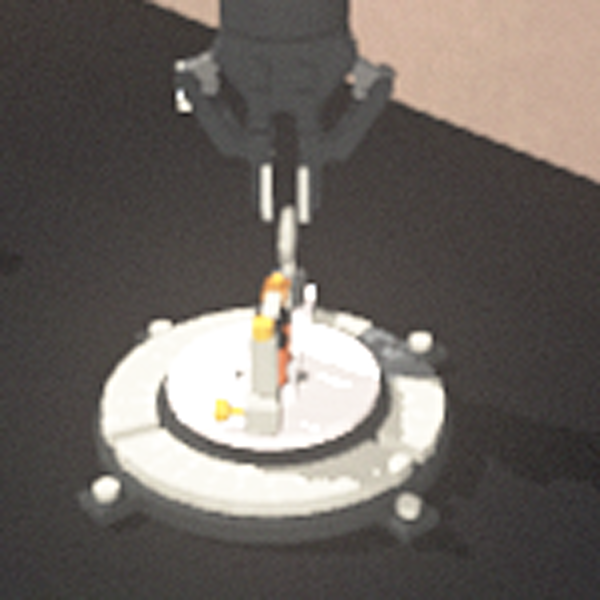

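The wrist view has the ring centred radially (crop rows 270 to 420). In the side view the fingertips seem to reach only the ring's top. I'll check heights with the depth data.

```bash
python3 - <<'E'
from h import *
c=load("w3s");P=cloud(c)
print("side cam", c["cam_to_world"][:3,3])
def px(x,y):return int(230+x/4),int(130+y/4)
for n,x,y in (("Ltip",266,215),("Ltip hi",266,180),("Rtip",303,215),("Rtip hi",303,180),("ring",287,225),("ring",287,240),("ring top",287,210)):
    u,v=px(x,y);print(n,P[v-1:v+2,u-1:u+2].reshape(-1,3).round(0)[[1,4,7]].tolist())
c=load("w3");z=c["range_z"]
q=c["q"];Rt=R.from_quat([q[1],q[2],q[3],q[0]]).as_matrix();T=c["tool_from_camera"]
def wp(u,v):
    a=(u-c["cx"])/c["fx"];b=(v-c["cy"])/c["fy"];t=np.hypot(a,b);d=np.array([a*np.sin(t)/t,-b*np.sin(t)/t,-np.cos(t)])
    p=d/np.cos(t)*z[v,u];return (T[:3,:3]@p+T[:3,3]).round(1)
for n,x,y in (("padL tip",232,340),("padL up",225,405),("padR tip",348,340),("padR up",360,405),("ring",288,300),("ring",288,330),("ring",288,360),("ring",288,385),("ring",288,410),("barrel",265,270),("tongue",288,230)):
    print(n,wp(int(200+x/2.4),int(100+y/2.4)),"tool coords")
E
```

```text
side cam [  22.51978441 -587.94876997  558.35905975]
Ltip [[591.0, 51.0, 109.0], [591.0, 51.0, 106.0], [590.0, 50.0, 104.0]]
Ltip hi [[592.0, 52.0, 130.0], [590.0, 50.0, 128.0], [593.0, 52.0, 124.0]]
Rtip [[606.0, 35.0, 110.0], [606.0, 35.0, 107.0], [607.0, 36.0, 103.0]]
Rtip hi [[606.0, 35.0, 131.0], [604.0, 32.0, 130.0], [605.0, 34.0, 127.0]]
ring [[600.0, 43.0, 100.0], [598.0, 41.0, 99.0], [597.0, 40.0, 97.0]]
ring [[595.0, 38.0, 93.0], [594.0, 37.0, 91.0], [596.0, 39.0, 87.0]]
ring top [[746.0, 202.0, -1.0], [610.0, 54.0, 101.0], [604.0, 48.0, 103.0]]
padL tip [ 11.1  -9.3 -36.1] tool coords
padL up [ 10.7  -8.7 -62.5] tool coords
padR tip [ 10.8  14.  -35.5] tool coords
padR up [ 10.5  14.1 -62.1] tool coords
ring [ 14.9   2.1 -24.3] tool coords
ring [ 10.2   2.1 -29. ] tool coords
ring [  4.8   2.1 -32.7] tool coords
ring [  0.4   2.1 -34.8] tool coords
ring [ -6.7   2.1 -32.3] tool coords
barrel [ 8.9 -4.3 15.5] tool coords
tongue [15.5  2.1 32.7] tool coords
```

Depth from both cameras puts the real pad tips about 36 mm behind the reported TCP, so at z≈105, just above the ring. Wrist depth gives the ring top at z≈105, matching its known 104 mm. I trust that and go 24 mm lower, in two guarded steps.

Call:
{"name": "carry_out", "arguments": {"plan": [[20,[0,0,0],[0,0,0]],[20,[0,0,0],[0,0,0]],[20,[0,0,2],[0,0,0]],[20,[0,0,2],[0,0,0]],[20,[0,0,2],[0,0,0]],[20,[0,0,2],[0,0,0]],[20,[0,0,2],[0,0,0]],[20,[0,0,0],[0,0,0]]]}}

```text
time_s: 6.18
eef_pos: [607.3, 50.2, 59.0]
ee_rot: [-0.0, 0.937, 0.349, -0.0]
force: [0.2, 0.9, -0.1]
grip_width: 0.232
```

Call:
{"name": "carry_out", "arguments": {"plan": [[20,[0,0,2],[0,0,0]],[20,[0,0,2],[0,0,0]],[20,[0,0,2],[0,0,0]],[20,[0,0,2],[0,0,0]],[20,[0,0,2],[0,0,0]],[20,[0,0,2],[0,0,0]],[20,[0,0,2],[0,0,0]],[20,[0,0,0],[0,0,0]],[20,[0,0,0],[0,0,0]]]}}

```text
time_s: 6.93
eef_pos: [607.5, 50.2, 45.5]
ee_rot: [-0.0, 0.937, 0.349, -0.0]
force: [0.2, -0.3, 0.0]
grip_width: 0.236
```

```bash
python3 look.py w4 1;python3 - <<'E'
from h import *
c=load("w4");z=c["range_z"];T=c["tool_from_camera"]
def wp(u,v):
    a=(u-c["cx"])/c["fx"];b=(v-c["cy"])/c["fy"];t=np.hypot(a,b);d=np.array([a*np.sin(t)/t,-b*np.sin(t)/t,-np.cos(t)])
    return (T[:3,:3]@(d/np.cos(t)*z[v,u])+T[:3,3]).round(1)
for v in range(190,260,6):
  print(v,[(u,wp(u,v).tolist()) for u in range(290,352,6)][::1][2:9])
E
```

```text
{'time_s': 6.933, 'eef_pos': [607.51, 50.157, 45.487], 'ee_rot': [-0.0, 0.937, 0.349, -0.0], 'force': [0.17, -0.254, 0.029], 'wrist_torque': [0.065, 0.033, -0.004], 'grip_width': 0.236}
190 [(302, [19.4, -10.1, 31.2]), (308, [19.2, -6.0, 32.1]), (314, [19.3, -2.0, 31.5]), (320, [19.2, 2.1, 32.0]), (326, [19.0, 6.2, 32.8]), (332, [19.0, 10.3, 33.1]), (338, [19.2, 14.3, 32.0])]
196 [(302, [15.2, -10.1, 31.4]), (308, [14.9, -6.1, 32.6]), (314, [15.1, -2.0, 31.6]), (320, [15.1, 2.1, 31.6]), (326, [15.1, 6.2, 31.8]), (332, [15.2, 10.2, 31.3]), (338, [14.9, 14.4, 32.6])]
202 [(302, [17.5, -8.8, 8.8]), (308, [17.4, -5.2, 9.0]), (314, [17.4, -1.5, 9.0]), (320, [17.6, 2.1, 8.2]), (326, [17.7, 5.7, 8.0]), (332, [17.6, 9.3, 8.2]), (338, [17.7, 13.0, 8.1])]
208 [(302, [13.8, -8.9, 8.3]), (308, [13.6, -5.2, 8.8]), (314, [14.2, -1.5, 6.9]), (320, [14.2, 2.1, 7.1]), (326, [13.7, 5.7, 8.5]), (332, [13.7, 9.4, 8.7]), (338, [13.8, 13.0, 8.2])]
214 [(302, [10.2, -8.9, 7.6]), (308, [10.3, -5.2, 7.4]), (314, [10.1, -1.6, 8.0]), (320, [11.3, 2.1, 4.4]), (326, [9.8, 5.8, 8.8]), (332, [10.1, 9.4, 8.0]), (33
[... 664 characters left out ...]
.3]), (320, [16.4, 2.1, -45.0]), (326, [16.1, 4.8, -44.3]), (332, [2.6, 8.8, -12.0]), (338, [2.3, 12.2, -11.4])]
244 [(302, [-1.2, -8.0, -11.9]), (308, [-1.3, -4.7, -11.4]), (314, [15.2, -0.5, -48.8]), (320, [15.6, 2.1, -49.8]), (326, [14.8, 4.7, -48.0]), (332, [-1.3, 8.9, -11.5]), (338, [-1.3, 12.2, -11.5])]
250 [(302, [-14.3, -9.4, 8.3]), (308, [-4.9, -4.7, -11.8]), (314, [13.2, -0.5, -50.7]), (320, [13.8, 2.1, -51.9]), (326, [12.6, 4.7, -49.4]), (332, [-5.4, 8.9, -10.8]), (338, [-13.8, 13.5, 7.2])]
256 [(302, [-18.8, -9.5, 8.8]), (308, [-18.2, -5.6, 7.5]), (314, [10.8, -0.5, -51.6]), (320, [11.3, 2.1, -52.8]), (326, [11.2, 4.6, -52.5]), (332, [-18.5, 9.8, 8.2]), (338, [-18.5, 13.7, 8.2])]
```

View pics/w4.png

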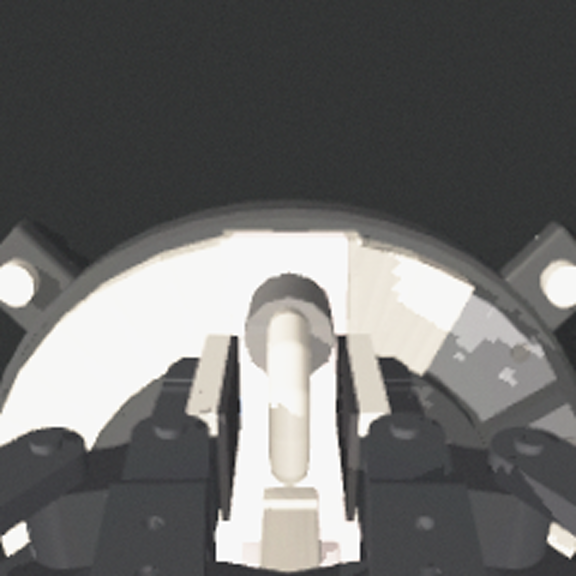

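View pics/w4s.png

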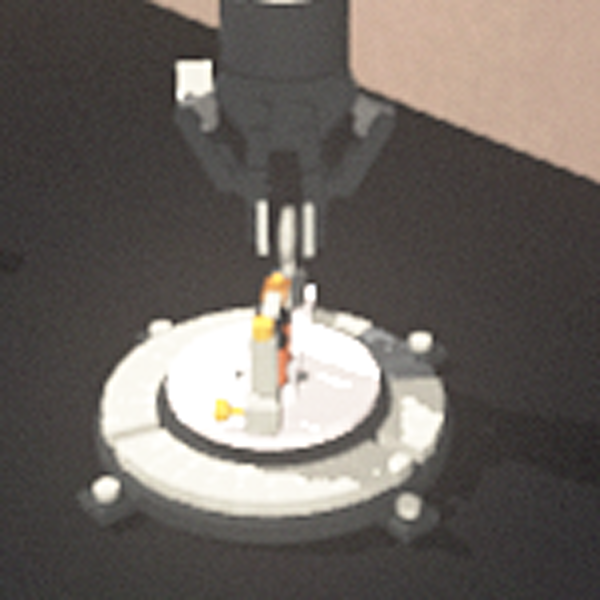

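The pads now overlap the ring's upper half (tips at z≈82) and are centred on it. I close with a light grip.

Call:
{"name": "carry_out", "arguments": {"plan": [[14,[0,0,0],[0,0,0]],[10,[0,0,0],[0,0,0]],[6,[0,0,0],[0,0,0]],[4,[0,0,0],[0,0,0]],[4,[0,0,0],[0,0,0]],[4,[0,0,0],[0,0,0]],[4,[0,0,0],[0,0,0]]], "grip_force": 30}}

```text
time_s: 7.62
eef_pos: [607.7, 50.1, 45.8]
ee_rot: [0.0, 0.937, 0.349, 0.0]
force: [-0.5, -1.0, 2.2]
grip_width: 0.081
```

Gripped: the opening is about 7 mm, close to the 8 mm bar, and side force is small. Next, lift in small steps.

Call:
{"name": "carry_out", "arguments": {"plan": [[4,[0,0,-1],[0,0,0]],[4,[0,0,-1],[0,0,0]],[4,[0,0,-1],[0,0,0]],[4,[0,0,-1],[0,0,0]],[4,[0,0,0],[0,0,0]],[4,[0,0,0],[0,0,0]]]}}

```text
time_s: 8.12
eef_pos: [607.5, 50.2, 49.4]
ee_rot: [-0.0, 0.937, 0.349, -0.0]
force: [3.8, -1.0, -7.9]
grip_width: 0.084
```

Call:
{"name": "carry_out", "arguments": {"plan": [[4,[0,0,-1],[0,0,0]],[4,[0,0,-1],[0,0,0]],[4,[0,0,-1],[0,0,0]],[4,[0,0,-1],[0,0,0]],[4,[0,0,-1],[0,0,0]],[4,[0,0,-1],[0,0,0]],[4,[0,0,-0.4],[0,0,0]],[4,[0,0,0],[0,0,0]],[4,[0,0,0],[0,0,0]]]}}

```text
time_s: 8.87
eef_pos: [607.5, 50.2, 55.9]
ee_rot: [-0.0, 0.937, 0.349, -0.0]
force: [2.6, -0.9, -10.4]
grip_width: 0.079
```

```bash
python3 look.py w5; python3 - <<'E'
from h import *
c=load("w5");z=c["range_z"];T=c["tool_from_camera"]
def wp(u,v):
    a=(u-c["cx"])/c["fx"];b=(v-c["cy"])/c["fy"];t=np.hypot(a,b);d=np.array([a*np.sin(t)/t,-b*np.sin(t)/t,-np.cos(t)])
    return (T[:3,:3]@(d/np.cos(t)*z[v,u])+T[:3,3]).round(1)
for v in range(196,300,8):print(v,wp(320,v))
E
```

```text
{'time_s': 8.867, 'eef_pos': [607.464, 50.168, 55.928], 'ee_rot': [-0.0, 0.937, 0.349, -0.0], 'force': [2.644, -0.944, -10.37], 'wrist_torque': [-0.052, -0.454, 0.074], 'grip_width': 0.079}
196 [18.6  2.1 18.7]
204 [13.2  2.1 19.1]
212 [11.   2.1  9.1]
220 [ 9.3  2.1 -0.7]
228 [ 18.    2.1 -36.7]
236 [ 16.9   2.1 -43.8]
244 [ 16.    2.1 -50.6]
252 [ 12.3   2.1 -50.7]
260 [ 10.2   2.1 -54.2]
268 [  7.1   2.1 -55.8]
276 [  3.8   2.1 -56.8]
284 [  0.1   2.1 -57.2]
292 [ -4.5   2.1 -56.5]
```

View pics/w5.png

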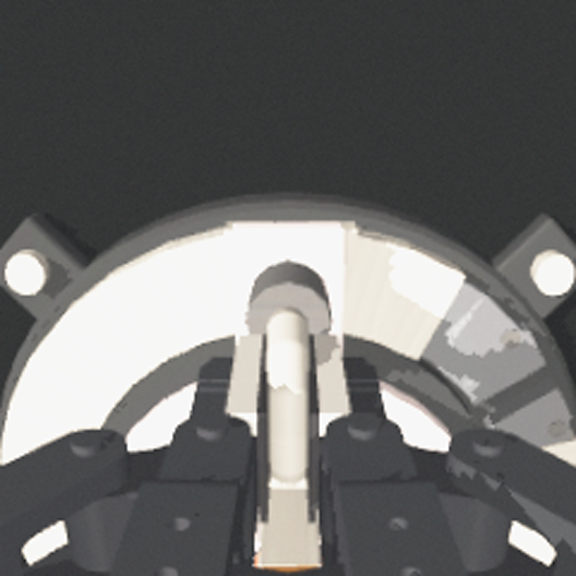

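Pin is lifted about 10 mm at 10 N, with no top-stop contact. I add 1 mm and start the swing (1.8° per row about the swivel axis, 85 mm inward), checking forces early.

Call:
{"name": "carry_out", "arguments": {"plan": [[4,[0,0,-0.5],[0,0,0]],[4,[0,0,-0.4],[0,0,0]],[4,[0,0,0],[0,0,0]],[4,[-0.01,1.33,0],[0,0,0.15]],[4,[-0.01,1.33,0],[0,0,0.15]],[4,[-0.01,1.33,0],[0,0,0.15]],[4,[-0.01,1.33,0],[0,0,0.15]],[4,[-0.01,1.33,0],[0,0,0.15]],[4,[-0.01,1.33,0],[0,0,0.15]]]}}

```text
time_s: 9.67
eef_pos: [612.5, 43.9, 56.8]
ee_rot: [-0.0, 0.953, 0.303, -0.0]
force: [1.3, 1.9, -8.8]
grip_width: 0.078
```

Call:
{"name": "carry_out", "arguments": {"plan": [[4,[-0.04,2.67,0],[0,0,0.3]],[4,[-0.04,2.67,0],[0,0,0.3]],[4,[-0.04,2.67,0],[0,0,0.3]],[4,[-0.04,2.67,0],[0,0,0.3]],[4,[-0.04,2.67,0],[0,0,0.3]],[4,[-0.04,2.67,0],[0,0,0.3]],[4,[-0.04,2.67,0],[0,0,0.3]],[4,[-0.04,2.67,0],[0,0,0.3]],[4,[-0.04,2.67,0],[0,0,0.3]],[4,[-0.04,2.67,0],[0,0,0.3]],[4,[-0.04,2.67,0],[0,0,0.3]],[4,[-0.04,2.67,0],[0,0,0.3]],[4,[0,0,0],[0,0,0]]]}}

```text
time_s: 10.75
eef_pos: [626.0, 14.4, 56.9]
ee_rot: [0.0, 0.993, 0.119, 0.0]
force: [3.5, -0.1, -9.6]
grip_width: 0.084
```

```bash
python3 look.py w6
```

```text
{'time_s': 10.75, 'eef_pos': [625.998, 14.432, 56.889], 'ee_rot': [0.0, 0.993, 0.119, 0.0], 'force': [3.473, -0.123, -9.552], 'wrist_torque': [-0.085, -0.439, -0.047], 'grip_width': 0.084}
```

View pics/w6.png

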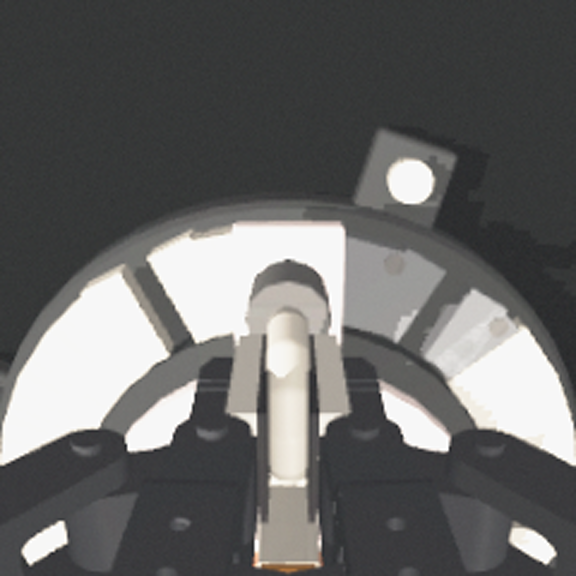

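The swing runs free. The home notch shows at the left, (165,308), and the shoe notch at the right, (433,305). I compute the remaining angle from both.

```bash
python3 - <<'E'
from h import *
c=load("w6");q=c["q"];Rt=R.from_quat([q[1],q[2],q[3],q[0]]).as_matrix()
def tl(x,y,z):return ((wpt(c,200+x/2.4-.3,100+y/2.4-.3,z)-c["pos"])@Rt)[:2]
H=[tl(140,272,24),tl(183,345,24)];S=[tl(459,272,23),tl(410,345,23)]
# home notch: centre-line hits axis; ring column gives lateral mid
ring=tl(288,300,40);print("mid y",ring)
for n,L in(("home",H),("shoe",S)):
    d=L[0]-L[1];print(n,[l.round(1) for l in L],"line angle",np.degrees(np.arctan2(d[1],d[0])).round(1))
# intersection
A=np.array([H[0]-H[1],-(S[0]-S[1])]).T;t=np.linalg.solve(A,S[1]-H[1]);print("axis",H[1]+t[0]*(H[0]-H[1]))
cx=ring[1]
for ax in (-83,-85,-87):
  print(ax,[np.degrees(np.arctan2(l[1]-cx,l[0]-ax)).round(1) for l in H+S])
E
```

```text
mid y [0.67045325 1.76920559]
home [array([  3.3, -41.6]), array([-19.9, -29.9])] line angle -26.9
shoe [array([ 2.9, 52.4]), array([-20.4,  38.8])] line angle 30.2
axis [-83.36094828   2.22142179]
-83 [np.float64(-26.7), np.float64(-26.7), np.float64(30.5), np.float64(30.6)]
-85 [np.float64(-26.2), np.float64(-25.9), np.float64(29.9), np.float64(29.8)]
-87 [np.float64(-25.7), np.float64(-25.3), np.float64(29.4), np.float64(29.1)]
```

The notch lies about 57° from home, with about 30.3° remaining. I swing 23.4° more, to just short of the notch.

Call:
{"name": "carry_out", "arguments": {"plan": [[4,[-0.04,2.67,0],[0,0,0.3]],[4,[-0.04,2.67,0],[0,0,0.3]],[4,[-0.04,2.67,0],[0,0,0.3]],[4,[-0.04,2.67,0],[0,0,0.3]],[4,[-0.04,2.67,0],[0,0,0.3]],[4,[-0.04,2.67,0],[0,0,0.3]],[4,[-0.04,2.67,0],[0,0,0.3]],[4,[-0.04,2.67,0],[0,0,0.3]],[4,[-0.04,2.67,0],[0,0,0.3]],[4,[-0.04,2.67,0],[0,0,0.3]],[4,[-0.04,2.67,0],[0,0,0.3]],[4,[-0.04,2.67,0],[0,0,0.3]],[4,[-0.04,2.67,0],[0,0,0.3]],[4,[0,0,0],[0,0,0]],[4,[0,0,0],[0,0,0]]]}}

```text
time_s: 12.05
eef_pos: [627.2, -19.8, 56.9]
ee_rot: [0.0, 0.997, -0.083, 0.0]
force: [2.6, -2.0, -9.8]
grip_width: 0.085
```

```bash
python3 look.py w7
```

```text
{'time_s': 12.05, 'eef_pos': [627.183, -19.819, 56.945], 'ee_rot': [0.0, 0.997, -0.083, 0.0], 'force': [2.624, -1.988, -9.799], 'wrist_torque': [-0.167, -0.406, -0.082], 'grip_width': 0.085}
```

View pics/w7.png

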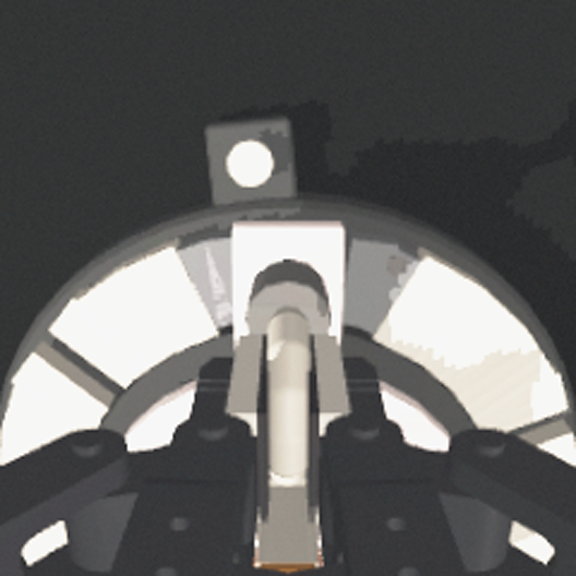

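The tool has turned 50.5°, and the notch is hidden under the tongue, about 7° ahead. I lower gently until the pin touches the shoe.

Call:
{"name": "carry_out", "arguments": {"plan": [[4,[0,0,0.5],[0,0,0]],[4,[0,0,0.5],[0,0,0]],[4,[0,0,0.5],[0,0,0]],[4,[0,0,0.5],[0,0,0]],[4,[0,0,0],[0,0,0]]]}}

```text
time_s: 12.52
eef_pos: [627.2, -19.6, 54.9]
ee_rot: [0.0, 0.996, -0.084, 0.0]
force: [2.8, -3.0, -9.0]
grip_width: 0.081
```

Call:
{"name": "carry_out", "arguments": {"plan": [[4,[0,0,0.4],[0,0,0]],[4,[0,0,0.4],[0,0,0]],[4,[0,0,0],[0,0,0]]]}}

```text
time_s: 12.77
eef_pos: [627.2, -19.6, 54.1]
ee_rot: [0.0, 0.996, -0.084, 0.0]
force: [3.5, -2.6, -8.8]
grip_width: 0.082
```

Call:
{"name": "carry_out", "arguments": {"plan": [[4,[0,0,0.3],[0,0,0]],[4,[0,0,0.3],[0,0,0]],[4,[0,0,0],[0,0,0]]]}}

```text
time_s: 13.02
eef_pos: [627.1, -19.5, 53.5]
ee_rot: [0.0, 0.996, -0.084, 0.0]
force: [2.7, -2.3, -7.5]
grip_width: 0.081
```

Call:
{"name": "carry_out", "arguments": {"plan": [[4,[0,0,0.3],[0,0,0]],[4,[0,0,0],[0,0,0]]]}}

```text
time_s: 13.18
eef_pos: [627.1, -19.6, 53.2]
ee_rot: [0.0, 0.996, -0.084, 0.0]
force: [3.9, -3.0, -8.5]
grip_width: 0.08
```

Call:
{"name": "carry_out", "arguments": {"plan": [[4,[0,0,0.3],[0,0,0]],[4,[0,0,0],[0,0,0]]]}}

```text
time_s: 13.35
eef_pos: [627.1, -19.5, 52.9]
ee_rot: [-0.0, 0.996, -0.084, 0.0]
force: [4.4, -2.4, -9.0]
grip_width: 0.081
```

Call:
{"name": "carry_out", "arguments": {"plan": [[4,[0,0,0.3],[0,0,0]],[4,[0,0,0],[0,0,0]]]}}

```text
time_s: 13.52
eef_pos: [627.1, -19.6, 52.7]
ee_rot: [0.0, 0.996, -0.084, 0.0]
force: [3.5, -2.5, -7.4]
grip_width: 0.084
```

Call:
{"name": "carry_out", "arguments": {"plan": [[4,[0,0,0.3],[0,0,0]],[4,[0,0,0],[0,0,0]]]}}

```text
time_s: 13.68
eef_pos: [627.2, -19.6, 52.5]
ee_rot: [0.0, 0.996, -0.084, 0.0]
force: [3.0, -1.6, -6.4]
grip_width: 0.082
```

Load is easing, so the pin is touching the shoe. I open the fingers a little so the ring is only caged and the spring carries the pin.

Call:
{"name": "carry_out", "arguments": {"plan": [[4,[0,0,0.3],[0,0,0]],[6,[0,0,0],[0,0,0]],[9,[0,0,0],[0,0,0]],[11,[0,0,0],[0,0,0]],[12,[0,0,0],[0,0,0]],[12,[0,0,0],[0,0,0]],[12,[0,0,0],[0,0,0]]]}}

```text
time_s: 14.27
eef_pos: [627.0, -19.4, 52.2]
ee_rot: [-0.0, 0.996, -0.084, 0.0]
force: [0.3, 0.0, -0.1]
grip_width: 0.14
```

```bash
cat >>h.py <<'E'
def ringtop(n):
    c=load(n);z=c["range_z"];T=c["tool_from_camera"];o=[]
    for v in range(262,300,2):
      for u in (318,319,320,321):
        a=(u-c["cx"])/c["fx"];b=(v-c["cy"])/c["fy"];t=np.hypot(a,b);d=np.array([a*np.sin(t)/t,-b*np.sin(t)/t,-np.cos(t)])
        p=T[:3,:3]@(d/np.cos(t)*z[v,u])+T[:3,3];o.append((c["pos"][2]-p[2],p[0],p[1]))
    o=np.array(o);k=o[np.argsort(-o[:,0])[:12]];return k.mean(0).round(1)
E
python3 look.py w8; python3 -c "
from h import *
for n in ('w5','w6','w7','w8'):print(n,ringtop(n))"
```

```text
{'time_s': 14.267, 'eef_pos': [627.032, -19.353, 52.19], 'ee_rot': [-0.0, 0.996, -0.084, 0.0], 'force': [0.266, 0.021, -0.146], 'wrist_torque': [-0.012, 0.019, 0.018], 'grip_width': 0.14}
w5 [123.3   7.6   1.9]
w6 [114.5   2.6   1.5]
w7 [114.6   2.    1.3]
w8 [109.6   3.    1.4]
```

View pics/w8.png

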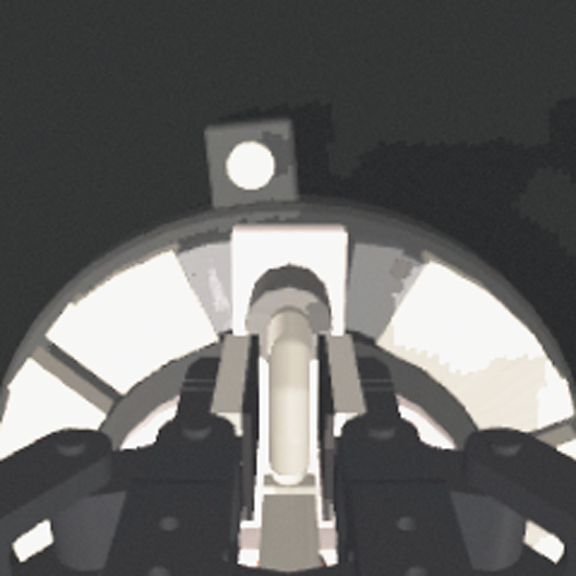

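The ring is free on the shoe (top at z≈109.6, no force). I push it on with the trailing pad, in small steps.

Call:
{"name": "carry_out", "arguments": {"plan": [[12,[0,0.89,0],[0,0,0.1]],[12,[0,0.89,0],[0,0,0.1]],[12,[0,0.89,0],[0,0,0.1]],[12,[0,0.89,0],[0,0,0.1]],[12,[0,0.89,0],[0,0,0.1]]]}}

```text
time_s: 14.73
eef_pos: [626.3, -22.9, 52.0]
ee_rot: [-0.001, 0.994, -0.11, 0.0]
force: [2.0, 7.3, 1.4]
grip_width: 0.145
```

Call:
{"name": "carry_out", "arguments": {"plan": [[12,[0,0.6,0],[0,0,0.067]],[12,[0,0.6,0],[0,0,0.067]],[12,[0,0.6,0],[0,0,0.067]]]}}

```text
time_s: 14.98
eef_pos: [625.9, -24.6, 52.0]
ee_rot: [-0.001, 0.993, -0.12, 0.0]
force: [1.2, 5.6, -0.0]
grip_width: 0.136
```

Call:
{"name": "carry_out", "arguments": {"plan": [[12,[0,0.45,0],[0,0,0.05]],[12,[0,0.45,0],[0,0,0.05]],[12,[0,0.45,0],[0,0,0.05]],[12,[0,0.45,0],[0,0,0.05]]]}}

```text
time_s: 15.32
eef_pos: [625.5, -26.4, 52.0]
ee_rot: [-0.001, 0.991, -0.131, 0.0]
force: [0.7, 6.3, 1.2]
grip_width: 0.138
```

Call:
{"name": "carry_out", "arguments": {"plan": [[12,[0,0.4,0],[0,0,0.045]],[12,[0,0.4,0],[0,0,0.045]],[12,[0,0.4,0],[0,0,0.045]]]}}

```text
time_s: 15.57
eef_pos: [625.1, -27.8, 51.9]
ee_rot: [-0.001, 0.99, -0.138, 0.0]
force: [0.5, 3.5, -1.5]
grip_width: 0.14
```

Call:
{"name": "carry_out", "arguments": {"plan": [[12,[0,0.3,0],[0,0,0.034]],[12,[0,0.3,0],[0,0,0.034]],[12,[0,0.3,0],[0,0,0.034]]]}}

```text
time_s: 15.82
eef_pos: [624.7, -29.5, 51.8]
ee_rot: [0.0, 0.99, -0.143, -0.0]
force: [0.5, 0.4, -1.4]
grip_width: 0.14
```

The push force dropped suddenly to 0.4 N, so something changed. I look before going on.

```bash
python3 look.py w9; python3 -c "
from h import *
for n in ('w7','w8','w9'):print(n,ringtop(n))"
```

```text
{'time_s': 15.817, 'eef_pos': [624.652, -29.523, 51.819], 'ee_rot': [0.0, 0.99, -0.143, -0.0], 'force': [0.518, 0.434, -1.434], 'wrist_torque': [0.146, 0.012, -0.03], 'grip_width': 0.14}
w7 [114.6   2.    1.3]
w8 [109.6   3.    1.4]
w9 [108.3   1.3   0.7]
```

View pics/w9.png

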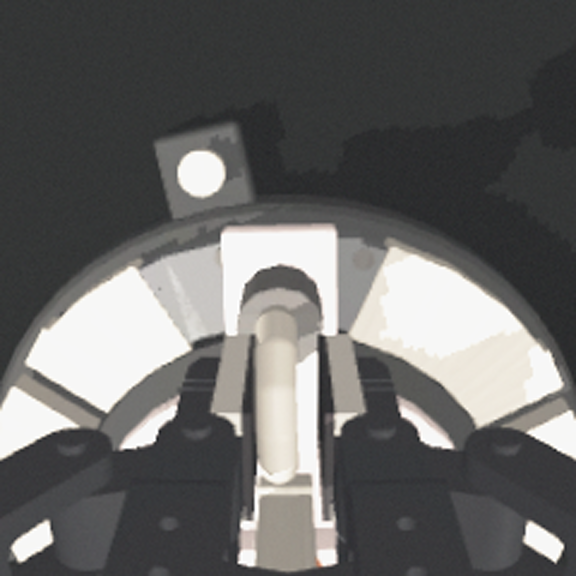

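The ring leans on the trailing pad and is still up. The tip is probably just at the notch lip. Two tiny steps more.

Call:
{"name": "carry_out", "arguments": {"plan": [[12,[0,0.3,0],[0,0,0.034]],[12,[0,0.0,0],[0,0,0]]]}}

```text
time_s: 16.03
eef_pos: [624.8, -30.2, 52.2]
ee_rot: [0.0, 0.989, -0.145, 0.0]
force: [0.2, 1.2, -1.2]
grip_width: 0.14
```

Call:
{"name": "carry_out", "arguments": {"plan": [[12,[0,0.3,0],[0,0,0.034]],[12,[0,0.0,0],[0,0,0]]]}}

```text
time_s: 16.2
eef_pos: [624.7, -30.2, 52.1]
ee_rot: [0.0, 0.989, -0.147, 0.0]
force: [0.2, 0.2, 0.6]
grip_width: 0.136
```

```bash
python3 look.py w10; python3 -c "
from h import *
for n in ('w8','w9','w10'):print(n,ringtop(n))"
```

```text
{'time_s': 16.2, 'eef_pos': [624.677, -30.235, 52.118], 'ee_rot': [0.0, 0.989, -0.147, 0.0], 'force': [0.173, 0.231, 0.648], 'wrist_torque': [0.011, 0.008, 0.039], 'grip_width': 0.136}
w8 [109.6   3.    1.4]
w9 [108.3   1.3   0.7]
w10 [103.7   2.7   1.1]
```

The ring has dropped to top z≈103.7, the home level of 104. I verify with pictures.

```bash
python3 look.py w11 1; python3 -c "
from h import *
for n in ('w8','w10','w11'):print(n,ringtop(n))"
```

```text
{'time_s': 16.25, 'eef_pos': [624.673, -30.174, 52.092], 'ee_rot': [0.0, 0.989, -0.147, 0.0], 'force': [0.7, -0.628, 0.357], 'wrist_torque': [0.071, 0.004, -0.003], 'grip_width': 0.146}
w8 [109.6   3.    1.4]
w10 [103.7   2.7   1.1]
w11 [103.6   1.3   1.2]
```

View pics/w11.png

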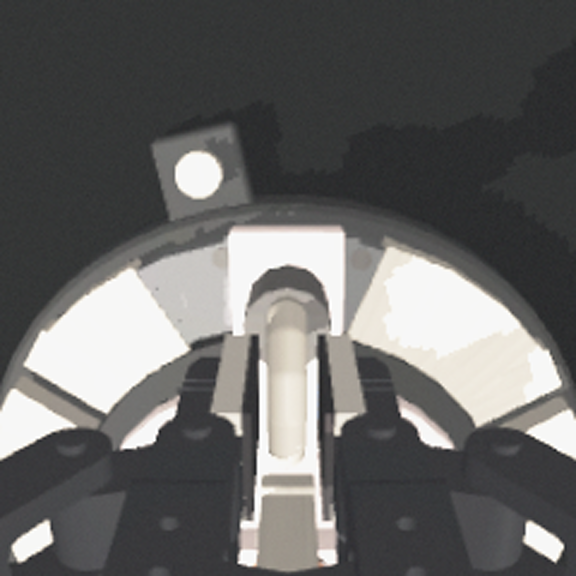

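View pics/w11s.png

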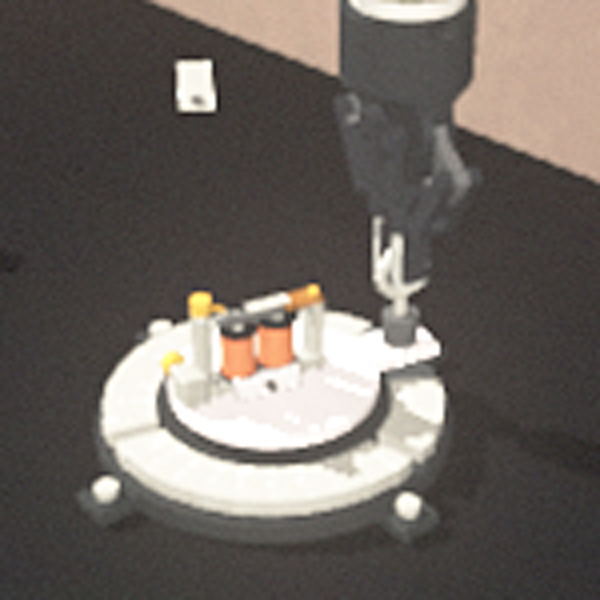

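The ring slid forward by itself and sits centred between the pads. It is about 6 mm lower than when riding on the shoe, so the pin is in. I open and withdraw straight up.

Call:
{"name": "carry_out", "arguments": {"plan": [[16,[0,0,0],[0,0,0]],[20,[0,0,0],[0,0,0]],[26,[0,0,0],[0,0,0]],[30,[0,0,0],[0,0,0]],[30,[0,0,0],[0,0,0]],[30,[0,0,-5],[0,0,0]],[30,[0,0,-8],[0,0,0]],[30,[0,0,-10],[0,0,0]],[30,[0,0,-15],[0,0,0]],[30,[0,0,-20],[0,0,0]],[30,[0,0,-25],[0,0,0]],[30,[0,0,-25],[0,0,0]],[30,[0,0,-25],[0,0,0]],[30,[0,0,-25],[0,0,0]],[30,[0,0,0],[0,0,0]],[30,[0,0,0],[0,0,0]],[30,[0,0,0],[0,0,0]]]}}

```text
time_s: 17.77
eef_pos: [624.3, -29.9, 209.8]
ee_rot: [-0.0, 0.989, -0.146, -0.0]
force: [-0.3, -0.7, -0.3]
grip_width: 0.352
```

```bash
python3 look.py w12 1; python3 - <<'E'
from rig import ctrl
from h import *
c=load("w12s");P=cloud(c);k=(c["range_z"]>0);a=P[k]
ax=np.array([544.5,-6.2])
r=np.hypot(*(a[:,:2]-ax).T);m=(r>64)&(r<106)&(a[:,2]>66)&(a[:,2]<125);q=a[m]
print("side ring:",len(q),"z max",np.sort(q[:,2])[-5:].round(1),"mean",q.mean(0).round(1))
c0=load("side0");P0=cloud(c0);a=P0[c0["range_z"]>0];r=np.hypot(*(a[:,:2]-ax).T);m=(r>64)&(r<106)&(a[:,2]>66)&(a[:,2]<125);q=a[m]
print("before:",len(q),np.sort(q[:,2])[-5:].round(1),q.mean(0).round(1))
k=ctrl.capture("scene");np.savez("scene9.npz",**k);cv2.imwrite("pics/scene9.png",k["color"])
a=cloud(k)[k["range_z"]>0];r=np.hypot(*(a[:,:2]-ax).T);m=(r>64)&(r<106)&(a[:,2]>66)&(a[:,2]<125);print("scene now",np.sort(a[m][:,2])[-5:].round(1))
a=cloud(load("scene0"))[load("scene0")["range_z"]>0];r=np.hypot(*(a[:,:2]-ax).T);m=(r>64)&(r<106)&(a[:,2]>66)&(a[:,2]<125);print("scene before",np.sort(a[m][:,2])[-5:].round(1))
E
```

```text
{'time_s': 17.767, 'eef_pos': [624.32, -29.908, 209.751], 'ee_rot': [-0.0, 0.989, -0.146, -0.0], 'force': [-0.318, -0.679, -0.26], 'wrist_torque': [-0.029, 0.035, 0.008], 'grip_width': 0.352}
side ring: 107 z max [101.  101.2 101.4 101.5 101.9] mean [622.6 -33.3  85.8]
before: 55 [100.8 100.9 101.6 102.2 102.3] [603.   43.4  89.6]
scene now [103.1 103.2 103.7 103.7 104. ]
scene before [103.3 103.4 103.9 104.6 104.6]
```

View pics/w12.png

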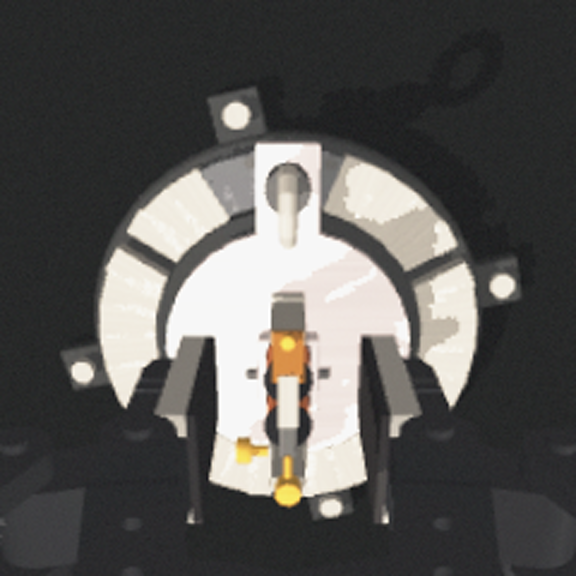

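View pics/scene9.png

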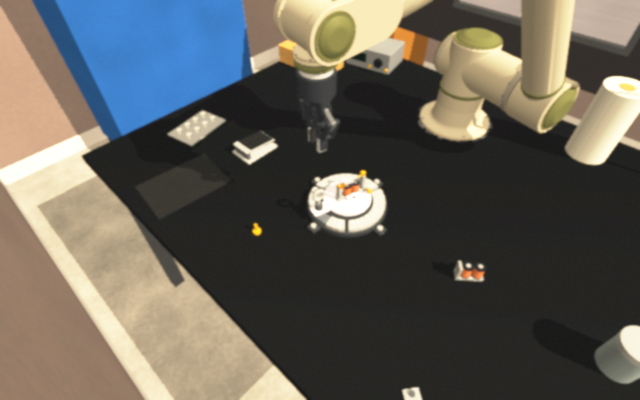

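In both fixed views the ring top is back at its home height, within 0.5 mm. The tongue sits over the shoe. The screw (257,230), coils (470,272) and pedal (255,147) have not moved, and the arm is clear. I hand in the job.

```bash
python3 -c "
from rig import ctrl
print(ctrl.finish_job())"
```

```text
the job is handed in; nothing more can be done
None
```

I lifted the index ring and swung the head clockwise about 57°. I then set the pin gently on the shoe and pushed it along at 3–7 N until it dropped into the shoe notch by itself. The job was handed in at about 18 s of the 64 s allowed.

**Last checks**
- **Pin home:** the ring top is within about 0.5 mm of its height in the home notch, in both fixed cameras. That is about 6 mm below its height riding on the shoe, where 7 mm was expected, within about 1 mm of depth noise.
- **Head position:** the tongue sits over the shoe notch.
- **Bystanders:** the pedal, spare coils and brass screw have not moved in the scene view.
- **Arm:** clear of everything, with about zero wrist force. Side forces I read stayed under about 8 N. I read forces only at the end of each move.

**Disagreements and what I did not test**
- **Finger position:** the pad tips appeared about 36 mm behind the reported TCP, not at it. I set the grip height from the cameras' depth data instead.
- **Wrist camera:** its calibration shifted by up to 3 mm between pictures, so I centred the ring by the finger midline.
- **Lock:** I did not push sideways on the locked head, so as not to force the pin.

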